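Drift two lapped shelf rails into line and pin them

TASK

The two overlapping shelf rails on the reading table have to be pinned together, but their holes are out of line. Push the tapered drift gently (a push of about 15 N is plenty) down through the larger hole of the upper rail and the hole beneath until its collar is flush, drawing the rail into line, then, leaving it in, put the short headed pin fully home in the smaller hole. Move the upper rail only with the drift, never with the gripper, and leave everything else alone.

Things in the scene. Friction and masses are not known exactly. Their poses are not given: they have to be found in the camera images.
- drift: Tapered steel drift, upright, point down in a rack hole. Origin: centre of the collar's underside, resting on the rack top; z up. Above: collar 36 mm wide, 6 mm high, then a round grip 22 mm wide from 6 to 56 mm. Below: straight shank 23 mm wide to 24 mm, then an even taper to a flat point 5 mm wide at 68 mm. About 0.34 kg. Fully home, the origin is level with the upper rail's top face.
- drift_tip (a point): Centre of the drift's flat point, 68 mm below its origin.
- pin: Short headed steel pin, upright, point down in the other rack hole. Origin: centre of its collar's underside, z up. Above: collar 32 mm wide, 6 mm high, then a round grip 18 mm wide from 6 to 40 mm. Below: shank 12 mm wide to 26 mm, then tapering to 6 mm wide at 34 mm. About 0.12 kg.
- rack: Fixed plywood rack, a plate 150 x 60 mm (x by y) whose top is 75 mm above the table, on two end walls, origin under its centre on the table. Two round holes 26 mm across at x = -42 and +42 mm, y = 0 hold the drift and the pin, either way round.
- blocks: Two fixed wooden blocks, 90 mm wide, carrying the rails along their x; origin on the table between them. Clamped on them, shifted by up to 4 mm (untold) along x, is the lower rail: dark steel, 250 x 50 x 10 mm, top face 67 mm above the table. Its holes have the upper rail's sizes and spacing and are free below down to the table.
- upper: Upper rail, bright steel bar 190 x 50 x 8 mm lying on the lower rail, with a raised ear (14 mm high) at its +x end; origin: centre of its underside, x along it, z up. It slides along x and y with about 5 N of friction each way, no spring, and cannot turn or lift. At the start it lies 5 to 13 mm too far to its +x and up to 4 mm to either side in y (untold) for the holes to be in line.
- hole_drift (a point): Centre of the mouth of the upper rail's larger hole, 24 mm wide, at x = -40 mm on the rail, on its top face 75 mm above the table; axes as the rail's. At the start the centre of the lower rail's hole lies 5 to 13 mm towards the rail's -x and up to 4 mm to either side; its overlapping part shows through. The two upper holes are 85 mm apart.
- hole_pin (a point): Centre of the mouth of the upper rail's smaller hole, 15 mm wide, at x = +45 mm on the rail, on its top face; axes as the rail's. It moves with the upper rail.
- screwdriver: A screwdriver lying on the table: leave alone.
- wrench: A wrench lying on the table: leave alone.
- mug: A mug, 80 mm across and 90 mm high: leave alone.
- jar: A closed jar, 60 mm across and 75 mm high: leave alone.
- tape: A roll of tape, 90 mm across, 24 mm high: leave alone.
- washer: A washer, 32 mm across: leave alone.
- book: A book 160 x 220 x 28 mm: leave alone.
There are look-alikes about, which are no part of the job. Leave any green look-alike of the pin alone.

How it is judged (in metres and radians):
On the way, in this order (a step that is already met when the one before it is completed fails the run):
1. the drift's point is at least 4 mm inside the larger hole while the upper rail has not yet moved 3 mm, and the pin is not yet in (z of drift_tip in the frame of hole_drift below -0.004 m and horizontal distance between drift_tip and hole_drift below 0.009 m and distance of hole_drift from where it was at the start of the episode below 0.003 m and horizontal distance between pin and hole_pin above 0.03 m).
2. the drift is home (collar within 2 mm of the rail's top, within 2.5 mm of the hole's centre, upright) and has drawn the rail along, the pin not yet in (z of drift in the frame of hole_drift below 0.002 m and horizontal distance between drift and hole_drift below 0.0025 m and angle between drift's own z axis and vertical below 0.08 rad and distance of hole_drift from where it was at the start of the episode above 0.003 m and horizontal distance between pin and hole_pin above 0.03 m), for 0.2 s.
At the end, for the whole second after the job is handed in: The drift stands in the larger hole and the pin in the smaller one, both upright (within 0.08 rad), at rest, with their collars' undersides within 2 mm of the upper rail's top face and within 2.5 mm (drift) and 3 mm (pin) of the hole's centre (z of drift in the frame of hole_drift below 0.002 m and horizontal distance between drift and hole_drift below 0.0025 m and angle between each of drift, pin's own z axis and vertical below 0.08 rad and z of pin in the frame of hole_pin between -0.003 and 0.002 m and horizontal distance between pin and hole_pin below 0.003 m and linear speed of each of drift, pin below 0.02 m/s); the robot touches nothing.
It fails at once if the drift bears too hard on the rails: more than 40 N, all its contacts added up (contact force between drift and blocks above 40 N).
It fails at once if the pin bears too hard on the rails: more than 40 N, all its contacts added up (contact force between pin and blocks above 40 N).
It fails at once if the gripper or arm pushes on the upper rail with more than 3 N (contact force between any of the fingers, the arm and upper above 3 N).
It fails at once if a bystander is moved by more than 20 mm (distance of any of screwdriver, wrench, mug, jar, tape, washer, book from where it was at the start of the episode above 0.02 m).
It also fails if it takes over 72 s, if anything falls off the work surface, if the arm or the gripper's body presses on something with over 40 N, if the wrist force passes 120 N, or if a joint passes its speed limit or range.

ROBOT

A 6-joint arm with a two-finger parallel gripper is mounted at the origin on the work surface. World frame = base frame: x ahead of the robot, y to its left, z up, the work surface at z = 0. Lengths are in mm, angles in rad, forces in N, time in s.
With the tool pointing down it reaches from about 300 to 775 mm from the base axis. Payload 14.6 kg.
Tool frame: the origin (TCP) lies on the centre line of the jaws, within the pads' length; the fingertips stand 19 mm ahead of it and the grasp point (between the pads) is the TCP (bot.tip_reach is the distance from the TCP to the fingertips, in mm); z points along the fingers, y is the line along which they close (so a half turn about z gives the same grasp; the last joint's range is limited). The gripper opens to 85 mm and grips with 20 to 120 N. Pads are 22 mm wide; open, the fingers measure 114 mm over their backs; the gripper's body (76 mm by 85 mm) begins 54 mm behind the grasp point. The pads swing forward as they close: fully open they stand 13 mm farther back than shut.
Start: joints at [-1.339, 0.3, 1.521, -0, 1.321, -0.067], TCP at [161.899, -525.622, 250.281] pointing down, gripper open.
Joint ranges: [-3.03, 3.03], [-0.79, 2.21], [0.23, 2.52], [-1.04, 4.18], [0, 3.07], [-2.55, 2.55]. Speed limits (rad/s): [2.22, 2.22, 2.57, 3.14, 3.14, 3.14].

INTERFACE

Orientations are given as a unit quaternion [w, x, y, z].
In Python, from rig import bot gives the robot as it stands. Calls block until the motion is done:
- bot.move_to(position, orientation): joint-space move of the TCP to a pose.
- bot.servo_line(position, attitude=None, speed=150, until_force=None): straight line of the TCP; attitude=None keeps the orientation; speed is the mean speed in mm/s. With until_force (N) it stops when the force on the tool has changed by that much, and returns True; else False.
- bot.move_joints(angles): joint-space move.
- bot.move_gripper(opening, grip_force=None): finger opening in mm; grip_force is the grip in N (None keeps the last); returns when the fingers have stopped.
- bot.dwell(seconds).
- bot.ik(position, orientation): joint angles nearest the present ones, or None.
- bot.read_state(): the state.
- bot.read_camera(name): name is "scene" or "top"; returns a dict with "image" (384x512x3 uint8, blue, green, red), "depth" (384x512 float32, mm along the optical axis (not along the pixel's ray), 0 where there is no reading), "fovy" (degrees; the focal length in pixels is half the picture's height over the tangent of half this angle, whatever the lens; pixels are square), "cx", "cy" (the principal point, pixels), "eye" and "attitude" of the camera in the world. Camera axes: x right, y down, z forward; pixel columns grow to the right and rows downward; lengths in mm; the calibration is good to about 2 mm. A picture is of the moment at which its call begins.
A pose or a line that the arm cannot do raises bot.MotionError and nothing moves.
- bot.finish_job(): hands the job in; it is judged then, once.
The state is a dict: "clock": time; "joint_positions": joint angles; "qvel": joint speeds; "effort": joint torques, N m; "ee_pos": TCP position; "tool_rot": TCP orientation; "ft_force": force on the tool from outside, world axes, zero at the start; "moment": the same for the moment, N m; "grip_width": finger opening in mm; "grip_force": force on a finger pad.
Only numpy, scipy, OpenCV 4.12 (cv2) and the standard library are available. Lean on these libraries where they do the work, as an engineer would, in place of code of your own. Each camera call takes 0.05 s, during which the arm holds its last target. There are 200 camera calls.

## Working session

There is one attempt and no reset: what is moved stays moved. The work goes in short steps, each a Python script; the robot and the scene stay as the last script left them, time stands still between calls to the robot, and variables do not carry over. Pictures are saved under pics/ and viewed, at most 10 in all, crops included, and the job is handed in when it is done.

```bash
ls; mkdir -p pics
cat > h.py <<'E'
import numpy as np, cv2
from rig import bot
from scipy.spatial.transform import Rotation as R
def cam(n):
    c=bot.read_camera(n); c['f']=192/np.tan(np.radians(c['fovy'])/2)
    q=c['attitude']; c['R']=R.from_quat([q[1],q[2],q[3],q[0]]).as_matrix(); c['eye']=np.array(c['eye']); return c
def ray(c,u,v,z):
    d=c['R']@np.array([(u-c['cx'])/c['f'],(v-c['cy'])/c['f'],1]); return c['eye']+d*(z-c['eye'][2])/d[2]
def pts(c):
    v,u=np.mgrid[0:384,0:512]; D=c['depth']
    P=np.stack([(u-c['cx'])/c['f']*D,(v-c['cy'])/c['f']*D,D],-1); return P@c['R'].T+c['eye']
E
python3 - <<'E'
from h import *
a=cam('scene');b=cam('top')
for n,c in(('scene',a),('top',b)):
    print(n,c['eye'],c['R'].round(3).tolist(),c['f'],c['cx'],c['cy'])
    cv2.imwrite(f'pics/{n}0.png',cv2.resize(c['image'],(800,600),interpolation=cv2.INTER_CUBIC))
    np.savez(f'{n}0.npz',image=c['image'],depth=c['depth'])
print(bot.read_state())
E
```

```text
pics
scene [1196.8876383  -871.61581604  723.26731542] [[0.811, 0.318, -0.491], [0.585, -0.424, 0.692], [0.012, -0.848, -0.529]] 432.5760503233139 257.88436138466534 191.9642603963551
top [ 457.59182293  -39.25575052 1310.21820892] [[0.017, -0.995, 0.097], [-1.0, -0.015, 0.012], [-0.011, -0.098, -0.995]] 486.15109349543513 258.5584610590735 190.59492192756355
{'clock': 0.1, 'joint_positions': array([-1.33859739e+00,  3.00408698e-01,  1.52150531e+00,  6.63731656e-06,
        1.32070586e+00, -6.65765744e-02]), 'qvel': array([-0.00154535, -0.00065556, -0.00100773, -0.00129568,  0.0005883 ,
       -0.00081902]), 'effort': array([-3.50386144e-04, -5.44376457e+01, -3.62371051e+01, -1.00110080e-04,
        2.99074120e-03,  2.40528152e-05]), 'ee_pos': array([ 161.86064616, -525.44909988,  249.78758933]), 'tool_rot': array([-5.12113026e-04,  9.88862377e-01,  1.48831901e-01, -3.92798451e-05]), 'ft_force': array([ 1.12147122, -0.37220795,  0.79120728]), 'moment': array([ 0.01376196, -0.03788262,  0.02432917]), 'grip_force': 0.0, 'grip_width': 85.29144809742544}
```

View pics/top0.png

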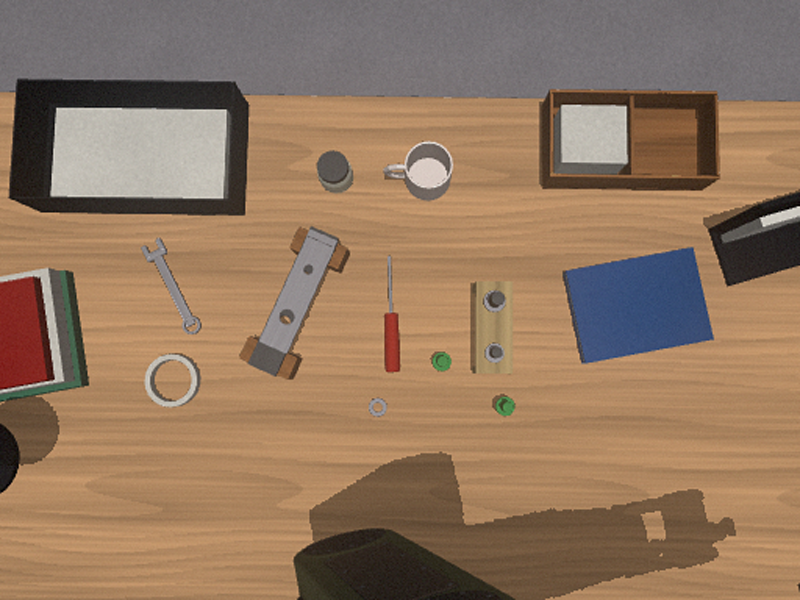

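View pics/scene0.png

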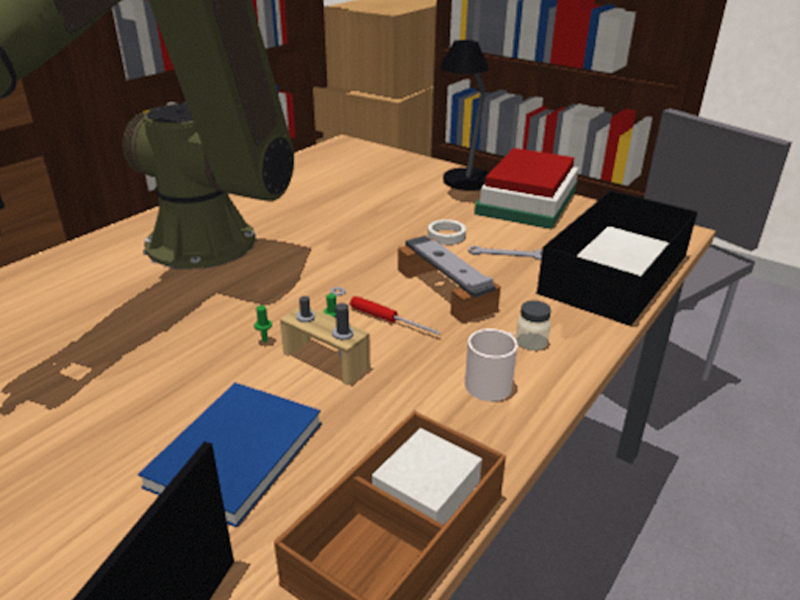

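The top view shows the rail assembly at about (297,300), with the larger hole at (287,317), the smaller at (308,268) and the ear at the upper end. The rack is at (493,328) with steel items at (496,299) and (493,352).

Candidates:
- Steel (496,299) is the taller, wider one in the scene view at (342,320), which fits the drift.
- Steel (493,352) is shorter and fits the pin.
- Green (441,361) and (505,405) are look-alikes, so I leave them.

I'll confirm this in one enlarged crop.

Run:
```python
from h import *
c=cam('top');s=cam('scene')
A=c['image'][135:255,145:235];B=c['image'][170:250,295:335]
S=s['image'][180:250,170:250]
k=lambda i,w,h:cv2.resize(i,(w,h),interpolation=cv2.INTER_CUBIC)
cv2.imwrite('pics/crop1.png',np.hstack([k(A,360,480),k(B,240,480),np.vstack([k(S,180,158),np.zeros((322,180,3),np.uint8)])]))
P=pts(c);img=c['image'].astype(int);hsv=cv2.cvtColor(c['image'],cv2.COLOR_BGR2HSV)
Z=P[...,2]
# rail top by depth
reg=np.zeros(Z.shape,bool);reg[135:255,145:235]=1
m=reg&(Z>70)&(Z<95)&(hsv[...,1]<60)
print('rail z',np.median(Z[m]),m.sum())
r=cv2.minAreaRect(np.argwhere(m)[:,::-1].astype(np.float32));print('rail rect px',r)
for p in cv2.boxPoints(r):print(ray(c,*p,75)[:2].round(1))
np.set_printoptions(linewidth=250)
g=cv2.cvtColor(c['image'],cv2.COLOR_BGR2GRAY)
print(g[194:212,174:194]);print(hsv[194:212,174:194,1]);print(g[164:180,189:206])
print(Z[194:212,174:194].round(0).astype(int))
# rack items
reg=np.zeros(Z.shape,bool);reg[170:250,295:335]=1
for lo,hi in((85,150),):
    n,l,st,ce=cv2.connectedComponentsWithStats((reg&(Z>95)&(Z<150)).astype(np.uint8))
    for i in range(1,n):
        if st[i,4]>8:
            zz=np.percentile(Z[l==i],[50,90]);print('item',st[i],ce[i],zz,np.median(P[l==i],0),ray(c,*ce[i],zz[0]))
m=reg&(Z>68)&(Z<79)&(hsv[...,1]>50);r=cv2.minAreaRect(np.argwhere(m)[:,::-1].astype(np.float32));print('rack',r,ray(c,*r[0],75),np.median(Z[m]))
```

```text
rail z 74.97756291172777 1483
rail rect px ((187.42825317382812, 192.77651977539062), (20.20066261291504, 96.30281066894531), 24.717443466186523)
[468.2 228.9]
[694.7 133. ]
[673.4  85.1]
[447.7 181.5]
[[156 155  99 146 149 144 147 143 145 147 140 145 147 145 149 142 143 144 146 141]
 [152 118 119 149 147 147 145 144 143 142 140 144 144 146 146 144 146 144 145 148]
 [156 114 143 151 144 146 145 147 146 146 148 143 144 145 146 144 143 143 141 142]
 [137 129 147 148 145 147 146 146 146 144 145 152 149 147 146 145 142 147 149 146]
 [115 145 149 148 146 149 138 106  94  81 101 102 134 147 144 144 143 142 142 143]
 [127 147 146 149 150 138 101  83  87  90  90  86  95 133 144 143 142 147 145 143]
 [143 149 145 146 150  83  81  84  89  92  86  88  86  99 145 146 145 146 139 142]
 [146 148 144 147 144  84  81  77  83  88  85  87  90  86 128 147 145 141 143 144]
 [151 144 148 145 137  75  70  92 116 105  79  87  89  83 113 142 145 145 141 151]
 [147 148 145 147 134  87  96 100 155 157 136  83  85  86 110 147 148 145 147 130]
 [147 145 145 148 133 103  95  99 103 155 155 114  88  88 135 148 14
[... 4109 characters left out ...]
]
 [73 75 74 75 73 72 74 72 74 76 78 73 73 74 72 77 78 71 -1 -3]
 [72 75 74 72 73 75 75 77 71 79 78 75 75 75 73 76 71 69  1  0]
 [76 75 79 73 79 78 74 77 73 73 73 73 77 76 73 75 77  2  2  2]
 [74 75 77 78 72 76 77 75 74 73 77 75 74 75 76 71 72 -1  2 -7]]
item [313 186  10  10  76] [317.52631579 190.86842105] [130.40876773 133.11179166] [ 574.2828541  -169.35528239  130.40876773] [ 574.5831759  -168.50618363  130.40876773]
item [314 222   8   7  44] [317.20454545 225.11363636] [115.04923583 117.919535  ] [ 492.03795923 -169.31726165  115.04923583] [ 491.78618598 -169.80053791  115.04923583]
rack ((315.5, 209.0), (58.0, 23.0), 90.0) [ 533.71323861 -169.65436607   75.        ] 75.04693207209289
```

View pics/crop1.png

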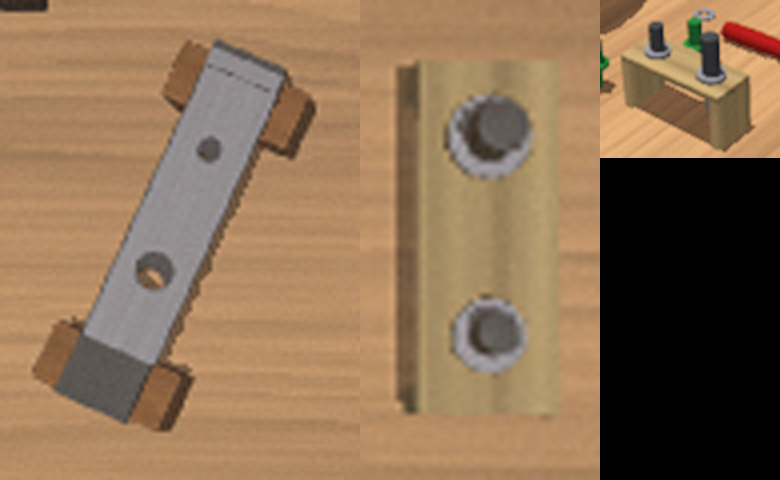

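```bash
cat > m.py <<'E'
from h import *
from scipy.optimize import least_squares
K=8
def up(i):return cv2.resize(i.astype(np.float32),None,fx=K,fy=K,interpolation=cv2.INTER_LINEAR)
def cont(mask,seed):
    cs,_=cv2.findContours(mask.astype(np.uint8),cv2.RETR_EXTERNAL,cv2.CHAIN_APPROX_NONE)
    cs=[c for c in cs if cv2.contourArea(c)>200]
    b=max(cs,key=lambda c:cv2.pointPolygonTest(c,seed,True)); return (b[:,0,:]+.5)/K-.5
def circ(p,r):return least_squares(lambda c:np.hypot(*(p-c).T)-r,p.mean(0),loss='soft_l1',f_scale=.4)
def holes(c):
    g=up(cv2.cvtColor(c['image'],cv2.COLOR_BGR2GRAY));s=up(cv2.cvtColor(c['image'],cv2.COLOR_BGR2HSV)[...,1])
    W=lambda p,z:np.array([ray(c,u,v,z)[:2] for u,v in p])
    out={}
    m=(g<117)|(s>45)
    for n,sd,r in(('big',(182.5,203),12),('small',(197.5,173),7.5)):
        p=W(cont(m,(sd[0]*K,sd[1]*K)),75);f=circ(p,r);f2=least_squares(lambda x:np.hypot(*(p-x[:2]).T)-x[2],[*f.x,r])
        print(n,f.x.round(2),'free r',f2.x.round(2));out[n]=f.x
    d=out['small']-out['big'];print('spacing',np.hypot(*d),'yaw',np.degrees(np.arctan2(d[1],d[0])))
    p=W(cont(s>65,(181.5*K,204*K)),67);out['lowc']=p;out['yaw']=np.arctan2(d[1],d[0]);return out
E
python3 - <<'E'
from m import *
c=cam('top');o=holes(c)
y=o['yaw'];M=np.array([[np.cos(y),np.sin(y)],[-np.sin(y),np.cos(y)]])
q=(o['lowc']-o['big'])@M.T   # rail frame
print('table patch in rail frame',q.min(0),q.max(0))
# +x edge of patch is the lower hole rim at z=67
k=q[:,0]>q[:,0].min()+.0
a=q[(np.hypot(*q.T)<10)]  # well inside the upper rim
f=circ(a,12);print('lower centre rail frame',f.x,'n',len(a),'rms',np.sqrt(np.mean((np.hypot(*(a-f.x).T)-12)**2)))
print(a[::6].round(1).tolist())
g=[0,1,0,0]
bot.move_gripper(60,60)
bot.move_to([575,-169,190],g)
print(bot.servo_line([575,-169,111],speed=100,until_force=8))
bot.move_gripper(15,60)
s=bot.read_state();print(s['clock'],s['ee_pos'],s['grip_width'],s['grip_force'],s['ft_force'])
E
```

```text
big [622.5  -10.86] free r [595.27 -19.05 645.53]
small [622.5  -10.86] free r [595.27 -19.05 645.53]
spacing 4.246402231579842e-06 yaw 99.02887917382542
table patch in rail frame [-709.34190985 -401.33700371] [699.10395819 604.93550527]m.py:9: RuntimeWarning: Mean of empty slice.
  def circ(p,r):return least_squares(lambda c:np.hypot(*(p-c).T)-r,p.mean(0),loss='soft_l1',f_scale=.4)
  ret = um.true_divide(
Traceback (most recent call last):
  File "m.py", line 9, in circ
    def circ(p,r):return least_squares(lambda c:np.hypot(*(p-c).T)-r,p.mean(0),loss='soft_l1',f_scale=.4)
                         ~~~~~~~~~~~~~^^^^^^^^^^^^^^^^^^^^^^^^^^^^^^^^^^^^^^^^^^^^^^^^^^^^^^^^^^^^^^^^^^^
ValueError: Initial guess is outside of provided bounds
```

The external contour picked up the table around the rail, so I'll restrict the masks to small windows around each hole.

```bash
python3 - <<'E'
s=open('m.py').read()
s=s.replace("    cs,_=","    w=np.zeros(mask.shape,np.uint8);cv2.circle(w,(int(seed[0]),int(seed[1])),7*K,1,-1)\n    cs,_=").replace("mask.astype(np.uint8),","mask.astype(np.uint8)*w,")
open('m.py','w').write(s)
E
cat > meas.py <<'E'
from m import *
c=cam('top');o=holes(c)
y=o['yaw'];M=np.array([[np.cos(y),np.sin(y)],[-np.sin(y),np.cos(y)]])
q=(o['lowc']-o['big'])@M.T
print('table patch in rail frame',q.min(0),q.max(0))
a=q[(np.hypot(*q.T)<10)]
f=circ(a,12);print('lower centre rail frame',f.x,'n',len(a),'rms',np.sqrt(np.mean((np.hypot(*(a-f.x).T)-12)**2)))
print(a[::6].round(1).tolist())
E
cat > run.py <<'E'
exec(open('meas.py').read())
g=[0,1,0,0]
bot.move_gripper(60,60)
bot.move_to([575,-169,190],g)
print(bot.servo_line([575,-169,111],speed=100,until_force=8))
bot.move_gripper(15,60)
s=bot.read_state();print(s['clock'],s['ee_pos'],s['grip_width'],s['grip_force'],s['ft_force'])
E
python3 run.py
```

```text
big [545.54 167.86] free r [545.54 167.85  12.34]
small [623.79 134.96] free r [623.84 134.96   8.  ]
spacing 84.88901018396083 yaw -22.797749600732015
table patch in rail frame [-11.66100279  -8.03827865] [ 1.05941012 10.61416314]
lower centre rail frame [-11.38563883   2.22608979] n 63 rms 0.25706127220400277
[[-0.3, 7.4], [-1.9, 8.7], [-5.3, -7.6], [-3.5, -6.8], [-1.9, -5.7], [-1.1, -3.6], [0.2, -1.6], [0.3, 0.6], [0.8, 2.6], [0.3, 4.5], [-0.2, 6.4]]
False
4.0333 [ 575.18831695 -169.09971739  111.48872568] 20.746293020185963 58.44407021999359 [-1.24463293 -0.56319139  4.89304487]
```

Spacing is 84.9 mm (must be 85) and yaw is −22.8°. The lower hole sits at about (−11.4, +2.2) in the rail frame, within the stated range. The drift is gripped, so next I carry it over the overlap and check it in the scene view.

```bash
cat >> h.py <<'E'
Y=np.radians(-22.8); RQ=[0,np.cos(Y/2),np.sin(Y/2),0]
BIG=np.array([545.54,167.86]); SMALL=np.array([623.79,134.96])
RX=np.array([np.cos(Y),np.sin(Y)]); RY=np.array([-np.sin(Y),np.cos(Y)])
LOW=BIG-11.4*RX+2.4*RY
E
python3 - <<'E'
from h import *
bot.servo_line([575,-169,205],speed=150)
p=BIG-6.2*RX+1.3*RY
bot.move_to([*p,205],RQ)
bot.servo_line([*p,36.5+75+68+6],speed=100)
bot.dwell(.3)
s=bot.read_state();print(s['clock'],s['ee_pos'],s['tool_rot'],s['grip_width'],s['grip_force'],s['ft_force'],s['moment'])
c=cam('scene');P=pts(c)
# expected pixel of the tip and origin
for z in(81,149,205-0):
    d=c['R'].T@(np.array([*p,z])-c['eye']);print(z,d[:2]/d[2]*c['f']+[c['cx'],c['cy']])
for n,b in(('big',BIG),('low',LOW)):
    d=c['R'].T@(np.array([*b,75])-c['eye']);print(n,d[:2]/d[2]*c['f']+[c['cx'],c['cy']])
cv2.imwrite('pics/s1.png',cv2.resize(c['image'][90:210,240:340],(650,600) if 0 else (500,600),interpolation=cv2.INTER_CUBIC))
E
```

```text
6.7417 [540.48394069 171.44809157 185.93045591] [-1.33868832e-04  9.80271882e-01 -1.97653557e-01  3.01959339e-04] 20.729672620958866 59.14819300174713 [-0.23931731  0.8494694  -3.89254012] [-0.00253857  0.01594875 -0.03721644]
81 [279.5517484 158.949304 ]
149 [280.39236994 139.55761964]
205 [281.11911521 122.79286352]
big [280.22311792 161.4931454 ]
low [278.86279631 159.87723156]
```

View pics/s1.png

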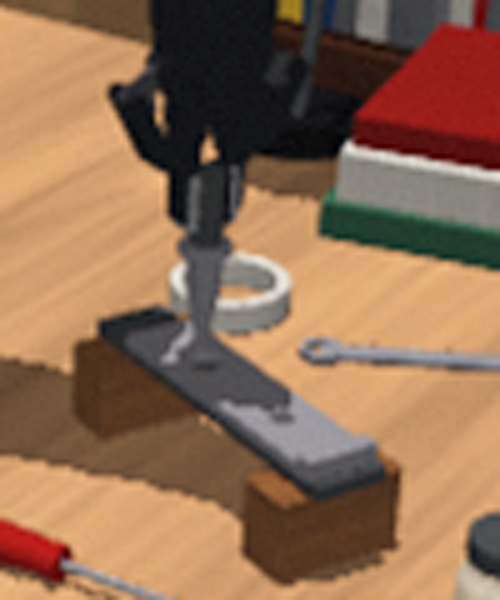

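The drift hangs straight, with its collar at crop (203,250), i.e. pixel (280.6,140) against (280.4,139.6) predicted, and its point is over the overlap. Now I enter, shift towards the lower hole's axis, then descend with force-guided steps.

```bash
cat >> h.py <<'E'
def F(n=3):
    a=[]
    for _ in range(n): bot.dwell(.02); a.append(bot.read_state()['ft_force'])
    return np.mean(a,0)
def rf(f): return np.array([f[:2]@RX,f[:2]@RY,f[2]])
E
python3 - <<'E'
from h import *
b=F();print('base',b)
p=BIG-6.2*RX+1.3*RY
off=bot.read_state()['ee_pos']; 
print(bot.servo_line([*p,111.5+61],speed=40,until_force=8),rf(F()-b),bot.read_state()['ee_pos'])
print(bot.servo_line([*p,111.5+54],speed=30,until_force=8),rf(F()-b),bot.read_state()['ee_pos'])
if bot.read_state()['ee_pos'][2]<111.5+56:
    for k in(.25,.5,.75,1):
        t=p+(LOW-p)*k
        r=bot.servo_line([*t,111.5+54],speed=20,until_force=14);s=bot.read_state();print(r,rf(F()-b),(s['ee_pos'][:2]-LOW)@np.array([RX,RY]).T,s['ee_pos'][2],s['clock'])
        if r:break
np.save('base.npy',b)
E
```

```text
base [ 0.33855351  0.21938415 -4.48995032]
False [-0.37687766  0.06278451  0.08550927] [540.39506059 171.45720925 172.50796096]
False [ 0.20343044 -0.16037615  0.66213871] [540.32058165 171.45339092 165.44962796]
False [-0.0426407   0.17461317  0.29898146] [ 3.83480249 -0.78246523] 165.600487128094 8.05
False [ 1.68099563 -1.14517732  0.22931771] [ 2.75535167 -0.58441339] 165.5934901340929 8.35
False [ 4.48410766 -2.18597428  0.50645605] [ 1.59765562 -0.36081018] 165.63794077176217 8.65
False [ 4.63187062 -1.75985238  0.54867931] [ 0.34490525 -0.07675767] 165.69311384531846 8.95
```

```bash
cat > down.py <<'E'
from h import *
import sys
h0,h1,dz,lim=map(float,sys.argv[1:5])
b=np.load('base.npy')
try:t=np.load('t.npy')
except Exception:t=LOW.copy()
h=h0
while h>h1+1e-6:
    h=max(h1,h-dz)
    r=bot.servo_line([*t,111.5+h],speed=20,until_force=lim)
    f=F(2)-b;s=bot.read_state();n=np.hypot(*f[:2])
    print(h,r,rf(f).round(1),round(s['ee_pos'][2]-111.5,2),(t-LOW).round(2),round(s['clock'],1),round(s['grip_width'],1))
    if n>6: t=t+f[:2]/n*min(.6,.1*(n-5))
    if np.linalg.norm(f)>22: print('stop');break
np.save('t.npy',t)
E
rm -f t.npy; python3 down.py 54 24 2 14
```

```text
52.0 False [ 4.9 -0.5  2.2] 52.33 [0. 0.] 9.3 20.1
50.0 False [4.  0.1 3.5] 50.21 [0. 0.] 9.6 20.3
48.0 False [ 4.4 -0.8  3.5] 48.03 [0. 0.] 9.8 20.3
46.0 False [ 5.2 -0.8  2.7] 45.84 [0. 0.] 10.1 20.7
44.0 False [ 4.4 -0.6  2.9] 43.73 [0. 0.] 10.4 20.8
42.0 False [ 4.6 -0.2  3.8] 41.63 [0. 0.] 10.7 20.4
40.0 False [ 5.3 -0.2  3.8] 39.56 [0. 0.] 11.0 20.4
38.0 False [ 5.3 -0.2  3.2] 37.5 [0. 0.] 11.3 20.8
36.0 False [ 5.8 -1.5  3.3] 35.46 [0. 0.] 11.6 20.7
34.0 False [ 4.7 -0.9  3.2] 33.41 [0. 0.] 11.8 20.4
32.0 False [ 5.3 -1.8  3.4] 31.38 [0. 0.] 12.1 20.6
30.0 False [ 4.4 -1.6  4. ] 29.36 [0. 0.] 12.4 20.6
28.0 False [ 5.2 -1.8  3.7] 27.33 [0. 0.] 12.7 20.6
26.0 False [ 4.2 -2.2  3.6] 25.31 [0. 0.] 13.0 20.7
24.0 False [ 5.  -1.1  0.7] 23.37 [0. 0.] 13.2 20.5
```

```bash
python3 down.py 23.4 1.4 1 12
```

```text
22.4 False [ 4.5 -1.4  1.1] 22.12 [0. 0.] 13.5 20.8
21.4 False [ 2.6 -0.9  4.2] 21.48 [0. 0.] 13.8 20.6
20.4 False [ 2.  -0.1  6.8] 20.57 [0. 0.] 14.1 20.3
19.4 False [1.  2.3 7.8] 19.58 [0. 0.] 14.4 20.5
18.4 False [0.5 3.  9.3] 18.6 [0. 0.] 14.7 20.6
17.4 False [-0.2  4.2 10. ] 17.68 [0. 0.] 14.9 20.6
16.4 False [-0.6  4.5 11. ] 16.78 [0. 0.] 15.2 20.4
15.399999999999999 False [-1.1  5.8 10.5] 15.79 [0. 0.] 15.5 20.6
14.399999999999999 False [-1.3  7.1  9.2] 14.55 [0. 0.] 15.8 20.6
13.399999999999999 False [-0.3  6.5  7.8] 13.49 [0.05 0.21] 16.1 20.5
12.399999999999999 False [-0.7  5.4  7.7] 12.42 [0.1  0.35] 16.4 20.9
11.399999999999999 False [-0.3  5.6  8.6] 11.45 [0.1  0.35] 16.6 20.7
10.399999999999999 False [-0.5  6.   8.5] 10.47 [0.1  0.35] 16.9 20.6
9.399999999999999 False [-0.9  6.3  8.3] 9.49 [0.1  0.35] 17.2 20.4
8.399999999999999 False [-0.8  5.6  8.2] 8.43 [0.13 0.48] 17.5 20.7
7.399999999999999 False [-0.8  5.2  8.4] 7.45 [0.13 0.48] 17.8 21.0
6.399999999999999 False [-0.8  5.3  8.5] 6.44 [0.13 0.48] 18.1 20.6
5.399999999999999 False [-0.8  5.5  8.3] 5.48 [0.13 0.48] 18.4 20.8
4.399999999999999 False [-0.5  5.9  8.4] 4.46 [0.13 0.48] 18.6 20.6
3.3999999999999986 False [-1.4  5.9  9. ] 3.44 [0.13 0.48] 18.9 20.7
2.3999999999999986 False [-0.2  5.5  7.7] 2.38 [0.15 0.59] 19.2 20.3
1.4 False [-0.2  4.8  8.5] 1.4 [0.15 0.59] 19.5 20.5
```

Run:
```python
from h import *
b=np.load('base.npy');t=np.load('t.npy')+.3*RY
h=1.4
while h>-5:
    h-=.5
    r=bot.servo_line([*t,111.5+h],speed=10,until_force=10);f=F(2)-b;s=bot.read_state()
    print(round(h,1),r,rf(f).round(1),round(s['ee_pos'][2]-111.5,2))
    if r or f[2]>16:break
np.save('t.npy',t)
z=s['ee_pos'][2]
bot.move_gripper(50);bot.dwell(.1)
print(F()-b)
bot.servo_line([*t,z+90],speed=150)
bot.move_to([480,-60,260],[0,1,0,0])
s=bot.read_state();print(s['clock'])
c=cam('top');e=cam('scene')
Z=pts(c)[...,2]
k=lambda i,w,hh:cv2.resize(i,(w,hh),interpolation=cv2.INTER_CUBIC)
cv2.imwrite('pics/s2.png',np.hstack([k(c['image'][135:255,145:235],400,533),k(e['image'][120:200,240:310],400,533)]))
reg=np.zeros(Z.shape,bool);reg[185:220,165:200]=1
m=reg&(Z>115)
v,u=np.argwhere(m).mean(0);print('grip top',np.median(Z[m]),m.sum(),ray(c,u,v,131),'LOW',LOW,'t',t)
```

```text
0.9 False [-1.4  4.9  7.6] 0.82
0.4 False [-1.4  5.2  8.2] 0.36
-0.1 False [-1.6  4.9  8.5] -0.13
-0.6 False [-2.6  4.  11.4] -0.4
-1.1 False [-5.6  3.  15.6] -0.57
-1.6 False [-7.   1.7 19.2] -0.74
[-0.40955592 -0.39569945  4.5916985 ]
23.4667
grip top 130.3432565929279 76 [537.89210281 171.11618372 131.        ] LOW [535.96079748 174.49014925] t [536.2266843  175.35269598]
```

View pics/s2.png

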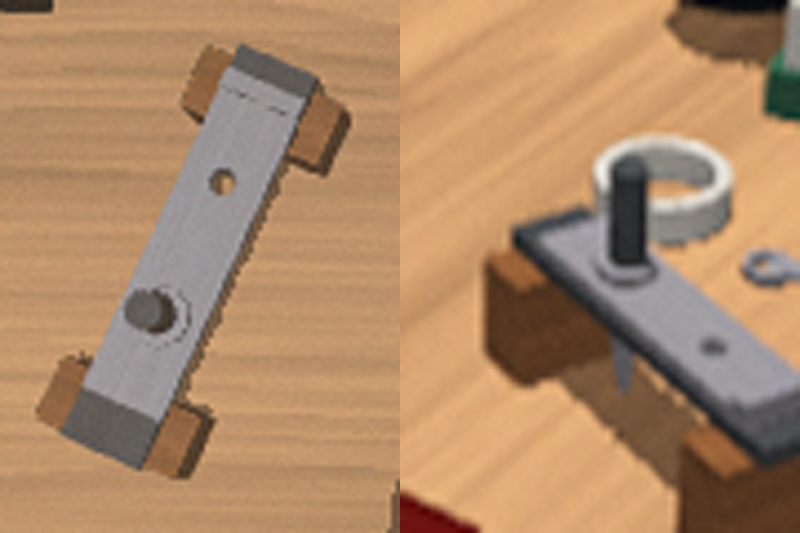

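The drift stands seated, collar on the rail (crop right (627,265)), with its grip top at about 130.5 mm against 131 expected. The small hole at crop left (222,181) now shows table through it, so it is in line. Next I measure it and fetch the pin.

Run:
```python
from m import *
c=cam('top')
g=up(cv2.cvtColor(c['image'],cv2.COLOR_BGR2GRAY));s=up(cv2.cvtColor(c['image'],cv2.COLOR_BGR2HSV)[...,1])
m=(g<117)|(s>35)
p=np.array([ray(c,u,v,75)[:2] for u,v in cont(m,(195*K,175.7*K))]);f=circ(p,7.5)
f2=least_squares(lambda x:np.hypot(*(p-x[:2]).T)-x[2],[*f.x,7.5])
H=f2.x[:2];print(f.x,f2.x,'expected',SMALL+LOW-BIG);np.save('H.npy',H)
print('implied drift hole',H-85*RX)
q=[0,1,0,0]
bot.move_gripper(45,50)
bot.move_to([491.8,-169.6,180],q)
print(bot.servo_line([491.8,-169.6,104],speed=100,until_force=8))
bot.move_gripper(10,50);bot.dwell(.1)
st=bot.read_state();print(st['ee_pos'],st['grip_width'],st['grip_force'])
bot.servo_line([491.8,-169.6,180],speed=120)
if np.linalg.norm(H-(SMALL+LOW-BIG))<3:
    bot.move_to([*H,190],RQ)
    bot.servo_line([*H,104+34+6],speed=100);bot.dwell(.2)
    e=cam('scene')
    for z in(81,115):
        d=e['R'].T@(np.array([*H,z])-e['eye']);print(z,d[:2]/d[2]*e['f']+[e['cx'],e['cy']])
    d=e['R'].T@(np.array([*H,75])-e['eye']);print(d[:2]/d[2]*e['f']+[e['cx'],e['cy']])
    cv2.imwrite('pics/s3.png',cv2.resize(e['image'][110:210,240:340],(600,600),interpolation=cv2.INTER_CUBIC))
st=bot.read_state();print(st['clock'],st['ee_pos'],st['grip_width'])
```

```text
[614.61408314 140.09673767] [614.63335611 140.08824851   7.90839756] expected [614.21079748 141.59014925]
implied drift hole [536.27498822 173.02707336]
False
[ 492.06123411 -169.67335435  104.69295318] 16.73399995789851 48.641493916511536
81 [294.18724184 169.53942471]
115 [294.82187993 159.69147504]
[294.07703128 171.24960901]
28.7083 [614.82104072 140.13196624 144.5990004 ] 16.524651366407607
```

View pics/s3.png

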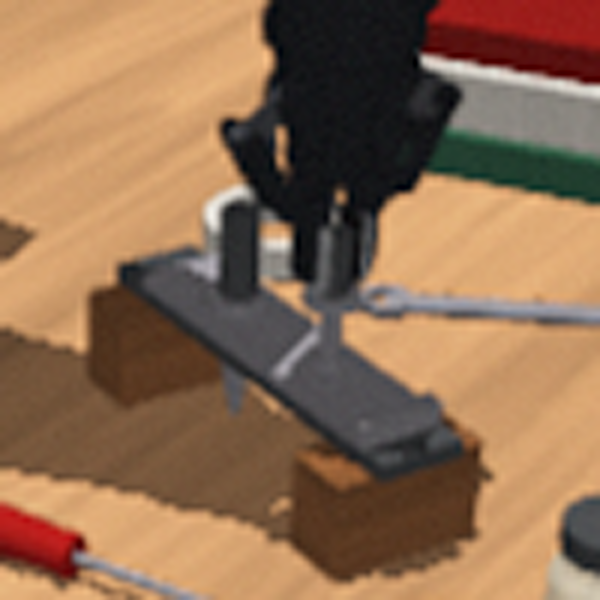

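The pin hangs straight, with its point at crop (332,352) within about 1 px of the hole's predicted position, and the drift is standing home. Inserting with force feedback.

Run:
```python
from h import *
t=np.load('H.npy');b=F();print('base',b);h=40.
while h>-3:
    h-=3 if h>5 else .7
    r=bot.servo_line([*t,104.6+h],speed=30 if h>5 else 15,until_force=8);f=F(2)-b;s=bot.read_state();n=np.hypot(*f[:2])
    print(round(h,1),r,rf(f).round(1),round(s['ee_pos'][2]-104.6,2),round(s['grip_width'],1),round(s['clock'],1))
    if (r or f[2]>12): print('contact');break
    if n>1.5: t=t+f[:2]/n*min(.5,.15*n)
np.save('t2.npy',t);print(t-np.load('H.npy'))
```

```text
base [-0.07593892  0.11174629 -0.93286884]
37.0 False [-0.9  0.1  0.2] 36.89 16.1 29.0
34.0 False [ 0.6 -0.3 -0. ] 33.81 16.4 29.3
31.0 False [-0.   0.4 -0.6] 30.83 16.5 29.6
28.0 False [-0.1 -0.7 -0.8] 27.85 16.5 29.9
25.0 False [ 0.2 -0.6 -0.3] 24.82 16.1 30.2
22.0 False [-0.1 -0.2 -0.6] 21.88 16.5 30.5
19.0 False [-0.4  2.5 -0.4] 18.96 16.1 30.7
16.0 False [-1.3  4.7 -2.1] 15.69 16.6 31.0
13.0 False [-0.6  4.8 -2.8] 12.67 16.6 31.3
10.0 False [ 0.2  0.7 -1.3] 9.79 16.4 31.6
7.0 False [ 0.2 -0.2 -0.6] 6.87 16.0 31.9
4.0 False [ 1.   0.6 -0.2] 3.95 16.5 32.3
3.3 False [ 0.4  0.7 -0.2] 3.31 16.5 32.5
2.6 False [ 0.1 -0.2  0. ] 2.6 16.2 32.8
1.9 False [ 0.2 -0.4 -0.9] 1.86 16.8 33.1
1.2 False [ 0.1 -0.4 -0.6] 1.15 16.4 33.4
0.5 False [-0.2 -0.6 -0.1] 0.47 16.6 33.7
-0.2 False [-0.1 -0.5  1.9] 0.02 16.3 34.0
-0.9 False [-1.1 -0.5  6.2] -0.27 16.7 34.2
-1.6 False [-1.9 -1.5 10. ] -0.54 16.4 34.5
-2.3 False [-0.8 -0.8 12.7] -0.74 16.5 34.8
contact
[-0.0665146   1.25828522]
```

Run:
```python
from h import *
t=np.load('t2.npy')
bot.servo_line([*t,104.6-.1],speed=10)
bot.move_gripper(45);bot.dwell(.1)
bot.servo_line([*t,200],speed=120)
bot.move_to([480,-60,260],[0,1,0,0]);bot.dwell(.2)
print(bot.read_state()['clock'])
c=cam('top');e=cam('scene');P=pts(c);Z=P[...,2]
for n,box,lo,top in(('drift',(185,220,160,192),124,131),('pin',(160,185,180,212),108,115)):
    reg=np.zeros(Z.shape,bool);reg[box[0]:box[1],box[2]:box[3]]=1
    m=reg&(Z>lo)&(Z<140);v,u=np.argwhere(m).mean(0);print(n,np.median(Z[m]),m.sum(),ray(c,u,v,top))
k=lambda i,w,h:cv2.resize(i,(w,h),interpolation=cv2.INTER_CUBIC)
cv2.imwrite('pics/s4.png',np.hstack([k(c['image'][135:255,145:235],400,533),k(e['image'][120:200,250:320],400,533)]))
```

```text
37.7917
drift 131.29529554583996 65 [536.59732016 173.39163127 131.        ]
pin 114.63262546378951 41 [613.67764124 139.98295426 115.        ]
```

View pics/s4.png

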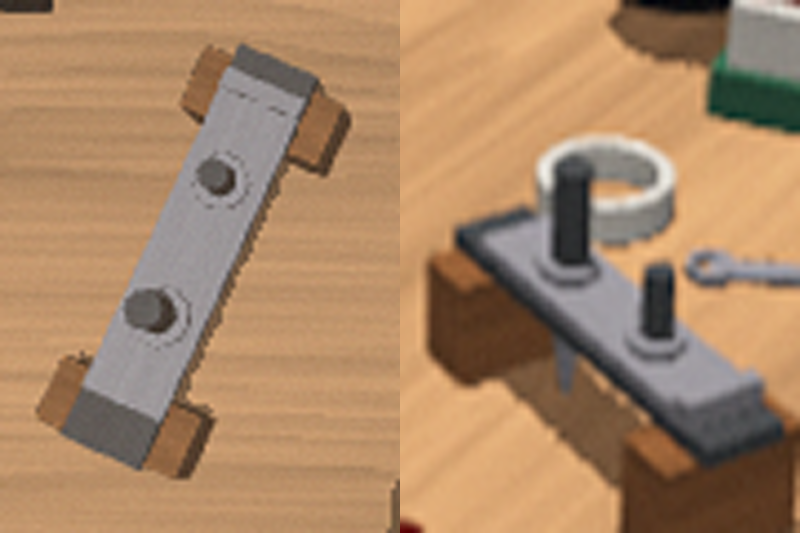

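Both stand upright with their collars on the rail. The grip tops are at 131.3 and 114.6 mm (expected 131 and 115) and the spacing is about 84 mm. Handing in.

```bash
python3 -c "
from rig import bot
print(bot.finish_job())"
```

```text
the job is handed in; nothing more can be done
None
```

The job is handed in at about 38 s: the drift and the pin both measured fully home and upright, nothing else was touched, and no verdict came back.

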